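# Stand a painted plaque in the drying stand

## Task

Draw the painted wooden plaque out of its sloping easel and stand it upright in the slot of the drying stand, between the grey fence and the orange lip, bottom edge fully down on the slot floor and roughly centred along the slot. The slotted carriage may be clamped anywhere along the stand, so feel for its fence gently: do not press the plaque hard on the stand or shove the stand's parts. Leave the paint jar, the bottle and the scraper where they are.

Things in the scene. Friction and masses are not known exactly. Their poses are not given: they have to be found in the camera images.
- plaque: Flat wooden plaque 9 mm thick (x), 100 wide (y), 120 tall (z), about 90 g; painted on the lower part of its +x face, bare wood above. Origin: middle of its lower edge (mid thickness); z runs up the plaque to its top edge. It starts in the easel's inclined slot, z leaning 35 degrees towards the easel's -x. Grip it across its thickness near the top edge; its upper 60 mm are clear.
- easel: Fixed brown easel, base 130 x 120 x 10 mm, 65 high, z up, origin at the centre of its underside. Its 12.5 mm wide slot leans 35 degrees from vertical towards -x; from the slot floor the back board (-x side, under the plaque) reaches 50 mm and the front lip 24 mm along the slope.
- stand: Fixed drying stand, z up, origin at the centre of its underside; wooden base 150 (x) x 130 (y) x 10 mm with low aluminium rails along x. On it a slotted carriage, 110 mm long in y and centred in y, is clamped with its slot's middle anywhere from -22 to +22 mm along the stand's x. The carriage's place is not reported: look or feel for it.
- slot_track (a point): The point of the stand, 20 mm above its origin, at the slot floor's height and the middle of the carriage's range; axes as the stand. The slot runs along y, is 12.5 mm wide, open at top and ends. On its -x side a grey fence, 9 mm thick, top 65 mm above this point; on its +x side an orange lip, 9 mm thick, top 28 mm above this point.
- paint_jar: Bystander: paint jar with blue label and black cap, 54 mm across, 50 mm high, origin at the centre of its underside.
- bottle: Bystander: white-painted bottle, 60 mm across, 150 mm high, origin at the centre of its underside.
- scraper: Bystander: scraper or spatula about 150 mm long, lying along its x.
Mind the look-alikes: they are no part of the job. What is shaped like the stand but green or purple is not meant.

How it is judged:
On the way:
1. the plaque is drawn clear of the easel (distance between plaque and easel above 0.13 m), for 0.2 s.
At the end, for the whole second after the job is handed in: The plaque stands at rest in the stand's slot: its lower edge is on the slot floor (16.5 to 23.5 mm above the stand's origin), within 30 mm of the stand's origin along its x and 20 mm along its y, upright within 0.2 rad, lying along the slot within 0.15 rad (z of plaque in the frame of stand between 0.0165 and 0.0235 m and x of plaque in the frame of stand between -0.03 and 0.03 m and y of plaque in the frame of stand between -0.02 and 0.02 m and angle between plaque's own z axis and vertical below 0.2 rad and angle between the x axis of plaque and the x axis of stand, either way round below 0.15 rad and linear speed of plaque below 0.01 m/s); the robot touches nothing.
It fails at once if the plaque is pressed on the stand with more than 30 N (contact force between plaque and stand above 30 N).
It fails at once if the robot pushes the stand with more than 25 N (contact force between the arm and stand above 25 N).
It fails at once if the paint jar, bottle or scraper is moved more than 15 mm, or the jar or bottle tipped (distance of any of paint_jar, bottle, scraper from where it was at the start of the episode above 0.015 m or angle between any of paint_jar, bottle's own z axis and vertical above 0.3 rad).
It also fails if it takes over 54 s, if anything falls off the work surface, if the arm or the gripper's body presses on something with over 40 N, if the wrist force passes 120 N, or if a joint passes its speed limit or range.

## Robot

A 6-joint arm with a two-finger parallel gripper is mounted at the origin on the work surface. World frame = base frame: x ahead of the robot, y to its left, z up, the work surface at z = 0. Lengths are in m, angles in rad, forces in N, time in s.
With the tool pointing down it reaches from about 0.35 to 0.775 m from the base axis. Payload 7.3 kg.
Tool frame: the origin (TCP) lies on the centre line of the jaws, within the pads' length; the fingertips stand 25 mm ahead of it and the grasp point (between the pads) lies 6 mm ahead of it (r.nose_length is the distance from the TCP to the fingertips, in m); z points along the fingers, y is the line along which they close (so a half turn about z gives the same grasp; the last joint's range is limited). The gripper opens to 92 mm and grips with 3 to 60 N. Pads are 19 mm wide; open, the fingers measure 130 mm over their backs; the gripper's body (75 mm by 190 mm) begins 47 mm behind the grasp point.
Start: joints at [1.144, 0.342, 1.524, -0, 1.275, -0.146], TCP at [0.145, 0.504, 0.252] pointing down, gripper open.
Joint ranges: [-2.53, 2.53], [-0.77, 2.02], [0.04, 2.7], [-1, 4.14], [0.28, 2.66], [-3.11, 3.11]. Speed limits (rad/s): [2.57, 2.57, 3.14, 3.14, 3.14, 3.14].

## Interface

Orientations are given as a rotation vector (axis times angle).
In Python, from plant import r gives the robot as it stands. The module is installed in compiled form; this text tells all that it offers.
- The arm moves only by the tool servo_tool, never from a script. Its argument "increments" is a list of rows, each a list of 6 numbers: the shift along the tool's x, y, z scaled (see below), then the turn, a rotation vector about the tool's x, y, z scaled (see below). A call has 1 to 12 rows; each row shifts and turns the commanded pose from where the row before left it, along the tool's axes as they then stand; what a row does not reach is not made up. The controller multiplies each number of a shift by 0.075 m and each number of a turn by 2 rad. A row lasts 1/8 s, in which the tool goes at most 62.5 mm and 10.7 degrees, less where a joint would pass 70% of its speed; a pose out of reach is approached as far as the arm can. A call with a number of a shift or a turn outside -1 to 1 is refused whole. A call with a gripper value outside its range is refused whole. "grip" is the opening, from -1 (shut) to 1 (fully open), set as the call begins (left out, the last holds). The fingers move at their own pace and stop on an object; "grip_force" is the grip in N (left out, the last holds). Time passes only in rows, so rows that do not move let the fingers close. It gives the time, the measured TCP pose, the force, the opening and the grip force at its end, in the units of the state.
- r.read_state(): the state, without advancing time (a new reading comes with each control period).
- r.snapshot(name): name is "side" or "top"; returns a dict with "pixels" (384x512x3 uint8, blue, green, red), "mtx" (3x3 intrinsics, pixels), "origin" and "rotation" of the camera in the world. Camera axes: x right, y up, looking along -z (the intrinsics and any distortion apply to the point x, -y, -z); pixel columns grow to the right and rows downward; lengths in m; the calibration is good to about 2 mm. A picture is of the moment at which its call begins. There is no depth.
- r.finish_job(): hands the job in; it is judged then, once.
Trained networks look in a picture, given as the dict that the camera call returned (one of the last four; its "shot" number tells which), for a name from the list of things; names that differ only in an ending like _2 or _b are one class to them, and where a whole thing is asked for, a point or a joint stands for the part that bears it (a point fixed in the world has none). Each returns a list of dicts, best first, with "score" (0 to 1); they miss things now and then, are a little off and sometimes report something else, mostly with a low value. They report only what shows in the picture. A call takes as long as a camera call. They do not tell look-alikes from the thing itself.
- r.recognise(picture, name): "centre" ([column, row] in pixels, amid what is visible of it).
- r.outline_of(picture, name): "pixels" (384x512 bool, what is visible of it) and "centre" ([column, row] in pixels, amid what is visible of it).
The state is a dict: "clock": time; "q": joint angles; "qvel": joint speeds; "tau": joint torques, N m; "ee_pos": TCP position; "tcp_rot": TCP orientation; "wrist_force": force on the tool from outside, world axes, zero at the start; "moment": the same for the moment, N m; "finger_gap": finger opening in m; "gripper_force": force on a finger pad.
Only numpy, scipy, OpenCV 4.12 (cv2) and the standard library are available. Lean on these libraries where they do the work, as an engineer would, in place of code of your own. Each camera call takes 0.05 s, during which the arm holds its last target. There are 200 camera calls.

## Working session

There is one attempt and no reset: what is moved stays moved. The work goes in short steps, Python scripts to look and compute and a tool call to move; the robot and the scene stay as the last step left them, time stands still between calls to the robot, and variables do not carry over. Pictures are saved under pics/ and viewed, at most 10 in all, crops included, and the job is handed in when it is done.

Besides the shell and the picture viewer there is one more tool, called after ">>>" by a JSON object that holds its "name" and its "arguments". servo_tool: Moves the arm, as the interface text tells. Shifts and turns lie within -1 to 1; 1 stands for 0.075 m of shift or 2 rad of turn. Its arguments: {"type":"object","properties":{"increments":{"type":"array"},"grip":{"type":"number"},"grip_force":{"type":"number"}},"required":["increments"]}

```bash
mkdir -p pics; cat > h.py <<'E'
import numpy as np,cv2
from scipy.spatial.transform import Rotation as R
def proj(s,P):
    P=np.atleast_2d(P);c=(P-np.array(s['origin']))@np.array(s['rotation'])
    p=np.c_[c[:,0],-c[:,1],-c[:,2]]@np.array(s['mtx']).T
    return p[:,:2]/p[:,2:]
def ray(s,uv):
    d=np.linalg.inv(np.array(s['mtx']))@np.array([uv[0],uv[1],1.])
    return np.array(s['origin']),np.array(s['rotation'])@np.array([d[0],-d[1],-d[2]])
def atz(s,uv,z):
    o,d=ray(s,uv);return o+d*(z-o[2])/d[2]
E
python3 - <<'E'
from plant import r
from h import *
import pickle
S={}
for n in("side","top"):
    s=r.snapshot(n);S[n]=s
    print(n,s.keys(),np.round(s['mtx'],1).tolist(),np.round(s['origin'],3),np.round(s['rotation'],3).tolist())
    for k in("plaque","easel","stand","paint_jar","bottle","scraper"):
        print(k,[(np.round(d['centre']).tolist(),round(d['score'],2)) for d in r.recognise(s,k)])
pickle.dump(S,open('S0.pkl','wb'))
a=np.vstack([S['side']['pixels'],S['top']['pixels']])
cv2.imwrite('pics/side0.png',cv2.resize(S['side']['pixels'],(800,600),interpolation=cv2.INTER_CUBIC))
cv2.imwrite('pics/top0.png',cv2.resize(S['top']['pixels'],(800,600),interpolation=cv2.INTER_CUBIC))
st=r.read_state();print(st)
E
```

```text
side dict_keys(['pixels', 'mtx', 'origin', 'rotation', 'shot']) [[404.0, 0.0, 253.1], [0.0, 404.0, 190.7], [0.0, 0.0, 1.0]] [ 0.123 -0.578  0.848] [0.695, -0.197, -0.574]
plaque [([316.0, 265.0], 0.86)]
easel [([322.0, 283.0], 0.62)]
stand [([133.0, 167.0], 0.95), ([198.0, 142.0], 0.72), ([260.0, 119.0], 0.63)]
paint_jar [([268.0, 185.0], 0.61)]
bottle [([322.0, 160.0], 0.83)]
scraper [([232.0, 208.0], 0.7)]
top dict_keys(['pixels', 'mtx', 'origin', 'rotation', 'shot']) [[351.1, 0.0, 254.0], [0.0, 351.1, 190.3], [0.0, 0.0, 1.0]] [ 0.382 -0.013  1.027] [0.099, -0.057, -1.546]
plaque [([358.0, 196.0], 0.87)]
easel [([354.0, 178.0], 0.67)]
stand [([160.0, 185.0], 0.97), ([176.0, 114.0], 0.96), ([153.0, 258.0], 0.84)]
paint_jar [([252.0, 166.0], 0.6)]
bottle [([269.0, 106.0], 0.58)]
scraper [([255.0, 206.0], 0.73)]
{'clock': 0.7, 'q': array([ 1.14399301e+00,  3.41945131e-01,  1.52409681e+00,  3.52468706e-05,
        1.27542586e+00, -1.46014251e-01]), 'qvel': array([ 0.00101265,  0.00075776,  0.00023363,  0.000407  , -0.00046273,
       -0.00039246]), 'tau': array([ 3.73016219e-04, -4.31021941e+01, -2.44445604e+01,  7.19012786e-02,
        4.83271095e-02,  6.92067238e-05]), 'ee_pos': array([0.14546537, 0.50445593, 0.25177012]), 'tcp_rot': array([4.39630475e-01, 3.11067694e+00, 2.03088059e-04]), 'wrist_force': array([ 0.07503253,  0.94462964, -0.481699  ]), 'moment': array([-0.01519376, -0.03146022,  0.01514102]), 'gripper_force': 0.0, 'finger_gap': 0.09188275211453988}
```

View pics/side0.png

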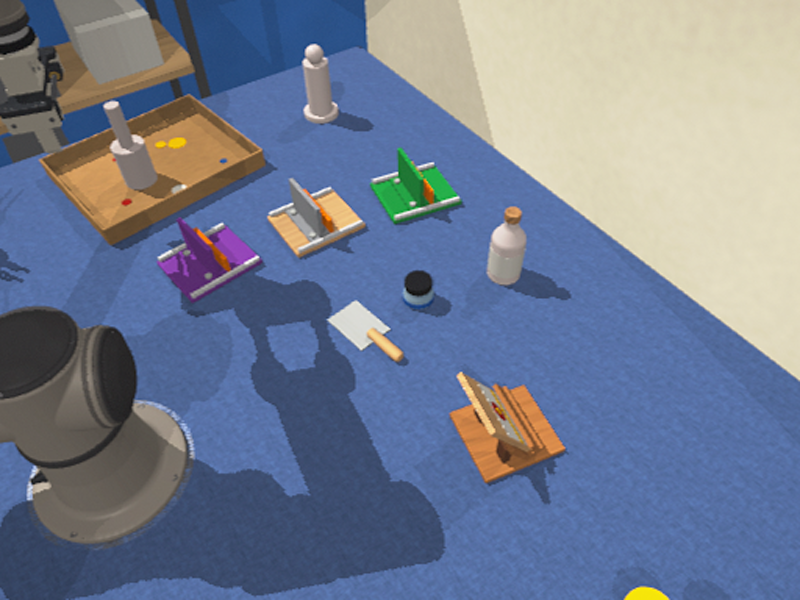

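View pics/top0.png

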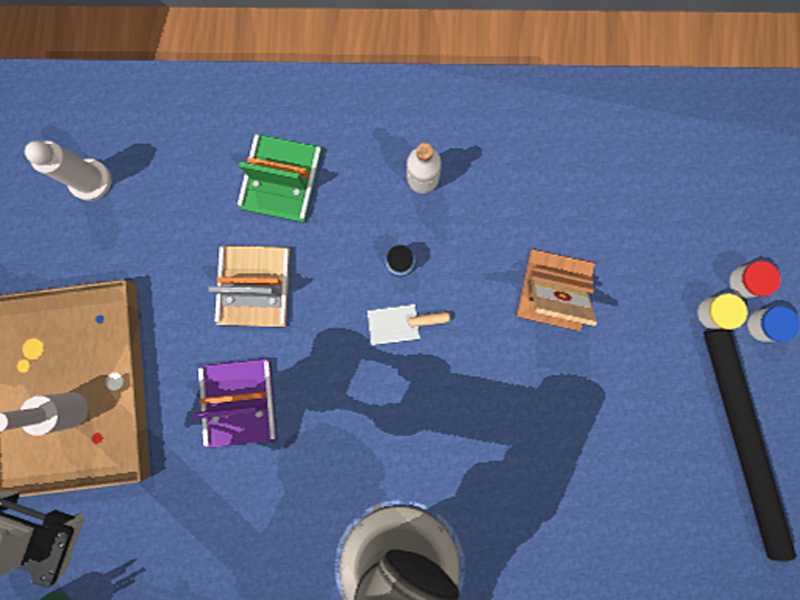

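Three stand-shaped things appear in the top view (800 px picture): wood with a grey fence at (254,286), green at (279,178) and purple at (236,402). The wood one fits the description, because its fence is grey and the other two are named look-alikes. The easel with the plaque is at (560,290). I'll confirm this in one enlarged crop and use the same crop to measure corners.

```bash
sed -i "s/np.array(s\['rotation'\])/rm(s)/g; s/^def proj/def rm(s): return R.from_rotvec(s['rotation']).as_matrix()\ndef proj/" h.py
python3 - <<'E'
from h import *
import pickle
S=pickle.load(open('S0.pkl','rb'))
def crop(n,u,v):
    im=S[n]['pixels'][v:v+60,u:u+80]
    im=cv2.resize(im,(400,300),interpolation=cv2.INTER_CUBIC)
    for i in range(0,80,10):
        cv2.putText(im,str(u+i),(i*5,8),0,.3,(255,255,255),1);cv2.line(im,(i*5,10),(i*5,14),(255,255,255),1)
        if i<60: cv2.putText(im,str(v+i),(0,i*5+4),0,.3,(255,255,255),1)
    return im
a=np.vstack([np.hstack([crop('top',122,150),crop('top',317,155)]),np.hstack([crop('side',163,108),crop('side',280,232)])])
cv2.imwrite('pics/crops.png',a)
for n,uv,z in(("top",(162,183),.02),("side",(203,141),.02),("top",(356,190),.03),("side",(322,283),.03)):print(n,atz(S[n],uv,z))
E
```

```text
top [0.49816549 0.28276951 0.02      ]
side [0.49924762 0.27298471 0.02      ]
top [ 0.48908278 -0.27501823  0.03      ]
side [ 0.48197413 -0.29887469  0.03      ]
```

View pics/crops.png

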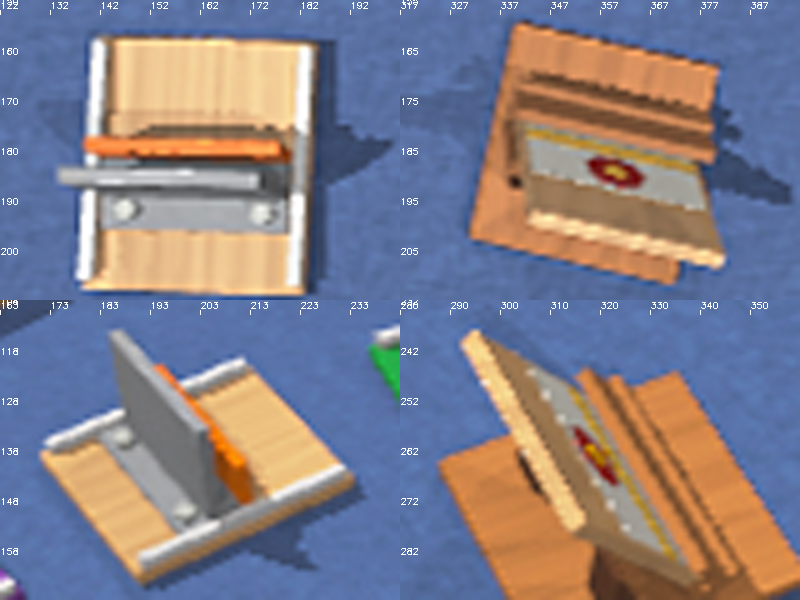

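```bash
cat > fit.py <<'E'
from h import *
import pickle
from scipy.optimize import least_squares
S=pickle.load(open('S0.pkl','rb'))
off={'ts':(122,150),'te':(317,155),'ss':(163,108),'se':(280,232)}
def px(k,uv): return (np.array(uv)+.5)/5-.5+off[k]
def Rz(a):return R.from_euler('z',a).as_matrix()
X,Y=.075,.065
C=.0
# (view,px,model pt,carriage flag)
st=[('ts',(92,38),(X,Y,.012),0),('ts',(317,43),(X,-Y,.012),0),('ts',(305,293),(-X,-Y,.01),0),('ts',(80,286),(-X,Y,.01),0),
('ss',(143,285),(-X,-Y,0),0),('ss',(355,182),(X,-Y,.006),0),('ss',(42,156),(-X,Y,.008),0),
('ts',(58,177),(-.01075,.055,.085),1),('ts',(262,181),(-.01075,-.055,.085),1),('ts',(85,147),(.01075,.055,.048),1),('ts',(292,150),(.01075,-.055,.048),1),
('ss',(115,32),(-.01075,.055,.085),1),('ss',(212,131),(-.01075,-.055,.085),1),('ss',(158,66),(.01075,.055,.048),1),('ss',(250,162),(.01075,-.055,.048),1)]
def res(p,full=False):
    out=[]
    for v,uv,m,c in st:
        m=np.array(m)+[c*p[3],0,0]
        P=Rz(p[2])@m+[p[0],p[1],0]
        n='top' if v[0]=='t' else 'side'
        s=p[4:6] if n=='top' else p[6:8]
        out.append(proj(S[n],P)[0]+s-px(v,uv))
    out=np.array(out)
    return out if full else np.r_[out.ravel(),np.array(p[4:8])/1.]
f=least_squares(res,[.5,.28,0,0,0,0,0,0],loss='soft_l1');print('stand',f.x.round(4));print(res(f.x,True).round(1).tolist())
t=.0045
ea=[('te',(113,22),(X-.01,.06,.01),0),('te',(320,67),(X-.01,-.06,.01),0),('te',(272,283),(-.065,-.06,.01),0),('te',(70,237),(-.065,.06,.01),0),
('se',(40,160),(-.065,.06,.01),0),('se',(282,73),(.065,.06,.01),0),
('te',(130,212),(t,.05,.12),1),('te',(323,255),(t,-.05,.12),1),('te',(130,225),(-t,.05,.12),1),('te',(321,268),(-t,-.05,.12),1),
('se',(75,32),(t,.05,.12),1),('se',(62,45),(-t,.05,.12),1),('se',(185,215),(t,-.05,.12),1),('se',(172,232),(-t,-.05,.12),1)]
def res2(p,full=False):
    out=[]
    for v,uv,m,c in ea:
        m=np.array(m)
        if c: P=Rz(p[3])@(R.from_euler('y',-p[8]).as_matrix()@(m-[0,0,.12]))+p[4:7]   # p4:7 = top edge middle
        else: P=Rz(p[2])@m+[p[0],p[1],0]
        n='top' if v[0]=='t' else 'side'
        s=f.x[4:6]*0+p[9:11] if n=='top' else p[11:13]
        out.append(proj(S[n],P)[0]+s-px(v,uv))
    out=np.array(out)
    return out if full else np.r_[out.ravel(),np.array(p[9:13])/1.,(p[8]-.61)*100]
g=least_squares(res2,[.49,-.28,0,0,.44,-.28,.12,0,.61,0,0,0,0],loss='soft_l1');print('easel',g.x.round(4));print(res2(g.x,True).round(1).tolist())
q=g.x; print('plaque top in easel',Rz(-q[2])@(q[4:7]-[q[0],q[1],0]))
print('plaque bottom', q[4:7]-Rz(q[3])@[-.12*np.sin(q[8]),0,.12*np.cos(q[8])])
E
python3 fit.py
```

```text
stand [ 0.5017  0.2863  0.0015 -0.0051 -0.124   0.5067  0.4717 -0.2025]
[[1.0, -0.2], [-0.4, -0.4], [-0.0, 0.5], [0.8, 0.9], [0.2, 0.6], [0.8, -0.3], [0.0, 0.0], [0.3, -0.3], [-0.4, -0.3], [0.1, -0.3], [-2.7, -0.2], [0.4, -0.3], [-0.9, -0.1], [-0.3, -0.1], [-0.7, 0.5]]
easel [ 0.5071 -0.279  -0.2101 -0.1957  0.4477 -0.2646  0.1249  0.5456  0.6102
 -0.1055  0.2984  0.2829  0.1084]
[[0.6, -0.3], [-0.2, -0.1], [0.4, 0.3], [-0.3, -0.1], [-0.1, 0.1], [-0.2, -0.3], [0.2, -0.1], [0.5, -0.2], [-0.8, 0.2], [-0.3, 0.1], [0.1, -0.6], [-0.5, -0.7], [0.7, 1.2], [-0.2, 0.4]]
plaque top in easel [-0.06107567  0.00172675  0.12486932]
plaque bottom [ 0.51514028 -0.27795814  0.02652392]
```

The enlarged crop confirms the wood stand: grey fence, and orange lip on the +x side. Its centre in the top view is at about (162,183) px. The easel and plaque are at about (356,190) px. The fit residuals are mostly under 1 px, and the plaque foot height of 26 mm is plausible. Next I'll plan the approach.

```bash
cat > plan.py <<'E'
import sys
from plant import r
from h import *
def frame(yaw,lean=0.):  # tool rotation when plaque has this yaw, lean towards -x
    P=R.from_euler('z',yaw)*R.from_euler('y',-lean)
    return P*R.from_matrix(np.array([[0,1,0],[1,0,0],[0,0,-1]]).T)
def rows(p0,R0,p1,R1,n):
    w=(R0.inv()*R1).as_rotvec()/n
    M=sum((R0*R.from_rotvec(w*k)).as_matrix() for k in range(n))
    d=np.linalg.solve(M,np.array(p1)-p0)
    print(n,'rows',np.round(np.r_[d/.075,w/2],3).tolist(),'mm',round(np.linalg.norm(d)*1e3,1),'deg',round(np.degrees(np.linalg.norm(w)),1))
def state():
    s=r.read_state();Rt=R.from_rotvec(s['tcp_rot']);m=Rt.as_matrix()
    print('t',round(s['clock'],2),'p',s['ee_pos'].round(4),'ty',m[:,1].round(3),'tz',m[:,2].round(3),'F',s['wrist_force'].round(1),'M',s['moment'].round(2),'gap',round(s['finger_gap'],4),'q',s['q'].round(2));return s['ee_pos'],Rt
TOP=np.array([.4477,-.2646,.1249]);YAW=-.203;LEAN=.611
PZ=R.from_euler('z',YAW).apply([-np.sin(LEAN),0,np.cos(LEAN)])
E
python3 - <<'E'
from plan import *
p,Rt=state()
W1=[.47,.1,.29];R1=frame(.2);rows(p,Rt,W1,R1,12)
pre=TOP+.07*PZ;print(pre);rows(W1,R1,pre,frame(YAW,LEAN),12)
rows(pre,frame(YAW,LEAN),TOP-.013*PZ,frame(YAW,LEAN),8)
E
```

```text
t 0.7 p [0.1455 0.5045 0.2518] ty [0.277 0.961 0.   ] tz [ 0.  0. -1.] F [ 0.1  0.9 -0.5] M [-0.02 -0.03  0.02] gap 0.0919 q [ 1.14  0.34  1.52  0.    1.28 -0.15]
12 rows [-0.602, -0.069, -0.042, 0.0, -0.0, 0.045] mm 45.5 deg 5.2
[ 0.40836652 -0.25650378  0.18223523]
12 rows [-0.392, -0.109, 0.104, -0.025, -0.005, 0.016] mm 31.5 deg 3.5
8 rows [0.0, -0.0, 0.138, 0.0, 0.0, 0.0] mm 10.4 deg 0.0
```

>>> {"name": "servo_tool", "arguments": {"increments": [[-0.602,-0.069,-0.042,0,0,0.045],[-0.602,-0.069,-0.042,0,0,0.045],[-0.602,-0.069,-0.042,0,0,0.045],[-0.602,-0.069,-0.042,0,0,0.045],[-0.602,-0.069,-0.042,0,0,0.045],[-0.602,-0.069,-0.042,0,0,0.045],[-0.602,-0.069,-0.042,0,0,0.045],[-0.602,-0.069,-0.042,0,0,0.045],[-0.602,-0.069,-0.042,0,0,0.045],[-0.602,-0.069,-0.042,0,0,0.045],[-0.602,-0.069,-0.042,0,0,0.045],[-0.602,-0.069,-0.042,0,0,0.045]], "grip": 0.1}}

```text
clock: 2.2
ee_pos: [0.4728, 0.0994, 0.2897]
tcp_rot: [1.98, 2.439, 0.001]
wrist_force: [-0.1, 0.3, 0.4]
finger_gap: 0.0504
gripper_force: 0.0
```

>>> {"name": "servo_tool", "arguments": {"increments": [[-0.392,-0.109,0.104,-0.025,-0.005,0.016],[-0.392,-0.109,0.104,-0.025,-0.005,0.016],[-0.392,-0.109,0.104,-0.025,-0.005,0.016],[-0.392,-0.109,0.104,-0.025,-0.005,0.016],[-0.392,-0.109,0.104,-0.025,-0.005,0.016],[-0.392,-0.109,0.104,-0.025,-0.005,0.016],[-0.392,-0.109,0.104,-0.025,-0.005,0.016],[-0.392,-0.109,0.104,-0.025,-0.005,0.016],[-0.392,-0.109,0.104,-0.025,-0.005,0.016],[-0.392,-0.109,0.104,-0.025,-0.005,0.016],[-0.392,-0.109,0.104,-0.025,-0.005,0.016]]}}

```text
clock: 3.58
ee_pos: [0.4224, -0.2284, 0.1921]
tcp_rot: [2.025, 1.737, 0.489]
wrist_force: [0.4, -0.8, 0.1]
finger_gap: 0.0503
gripper_force: 0.0
```

```bash
python3 - <<'E'
from plan import *
p,Rt=state()
pre=TOP+.07*PZ;print(pre);rows(p,Rt,pre,frame(YAW,LEAN),6)
E
```

```text
t 3.58 p [ 0.4224 -0.2284  0.1921] ty [ 0.838 -0.126  0.531] tz [ 0.524 -0.09  -0.847] F [ 0.4 -0.8  0.1] M [-0.09  0.36  0.01] gap 0.0503 q [-0.87  0.14  2.14  0.74  0.53 -1.31]
[ 0.40836652 -0.25650378  0.18223523]
6 rows [-0.067, -0.029, 0.008, -0.004, -0.002, 0.004] mm 5.5 deg 0.7
```

>>> {"name": "servo_tool", "arguments": {"increments": [[-0.067,-0.029,0.008,-0.004,-0.002,0.004],[-0.067,-0.029,0.008,-0.004,-0.002,0.004],[-0.067,-0.029,0.008,-0.004,-0.002,0.004],[-0.067,-0.029,0.008,-0.004,-0.002,0.004],[-0.067,-0.029,0.008,-0.004,-0.002,0.004],[-0.067,-0.029,0.008,-0.004,-0.002,0.004],[0,0,0,0,0,0]]}}

```text
clock: 4.45
ee_pos: [0.4084, -0.2555, 0.1819]
tcp_rot: [2.036, 1.653, 0.514]
wrist_force: [0.8, 0.4, -0.6]
finger_gap: 0.0502
gripper_force: 0.0
```

```bash
python3 - <<'E'
from plan import *
p,Rt=state()
rows(p,Rt,TOP-.013*PZ,frame(YAW,LEAN),8)
# plaque offset seen from the tool
print('plaque top in tool',(Rt.inv().apply(TOP-p)).round(4))
a=[]
for n in('side','top'):
    s=r.snapshot(n)
    uv=proj(s,TOP)[0].round().astype(int);u,v=uv-[40,50];u=max(u,0)
    im=cv2.resize(s['pixels'][v:v+100,u:u+80],(400,500),interpolation=cv2.INTER_CUBIC);a.append(im)
cv2.imwrite('pics/pre.png',np.hstack(a))
E
```

```text
t 4.45 p [ 0.4084 -0.2555  0.1819] ty [ 0.804 -0.168  0.57 ] tz [ 0.557 -0.119 -0.822] F [ 0.8  0.4 -0.6] M [-0.07  0.47  0.01] gap 0.0502 q [-0.97  0.16  2.18  0.92  0.51 -1.52]
8 rows [-0.001, 0.001, 0.138, -0.0, 0.0, -0.0] mm 10.4 deg 0.1
plaque top in tool [-0.0006  0.0007  0.0698]
```

View pics/pre.png

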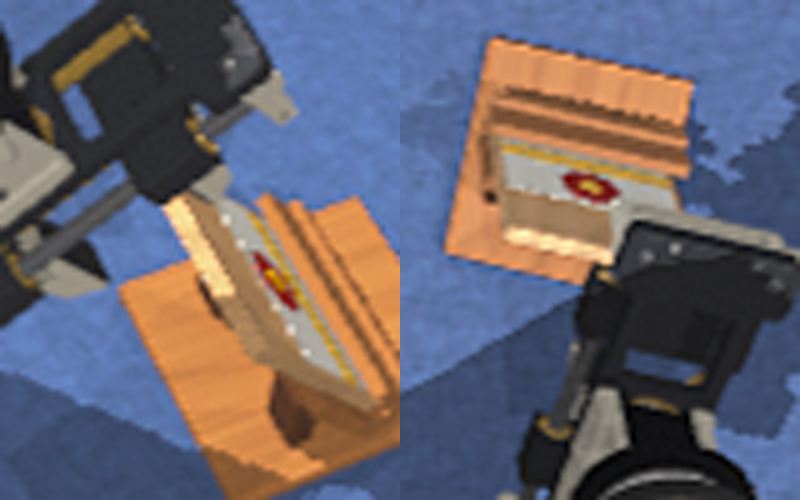

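The side crop shows the plaque's top edge from (175,200) to (225,290) with the gripper above it. In the top crop the gripper covers the plaque's right half, so I'll overlay the expected tool points to check that.

```bash
python3 - <<'E'
from plan import *
p,Rt=state();a=[]
for n in('side','top'):
    s=r.snapshot(n)
    u,v=proj(s,TOP)[0].round().astype(int)-[55,70];v=max(v,0)
    im=cv2.resize(s['pixels'][v:v+120,u:u+80],(400,600),interpolation=cv2.INTER_CUBIC)
    def dot(P,c):
        q=((proj(s,P)[0]-[u,v]+.5)*5-.5).round().astype(int);cv2.circle(im,tuple(int(i) for i in q),3,c,-1)
    T=lambda *x:p+Rt.apply(x)
    dot(T(0,0,0),(0,0,255))
    for y in(.025,-.025):dot(T(0,y,.025),(0,255,0)); 
    for y in(.095,-.095):dot(T(0,y,-.041),(255,0,255))
    for y in(.0375,-.0375):dot(T(y,0,-.041),(255,255,0))
    dot(TOP,(0,255,255))
    a.append(im)
cv2.imwrite('pics/pre2.png',np.hstack(a))
E
```

```text
t 4.55 p [ 0.4086 -0.2554  0.1821] ty [ 0.805 -0.168  0.57 ] tz [ 0.557 -0.119 -0.822] F [ 0.9 -0.2  1.2] M [-0.03  0.4   0.02] gap 0.0505 q [-0.97  0.16  2.18  0.92  0.51 -1.52]
```

View pics/pre2.png

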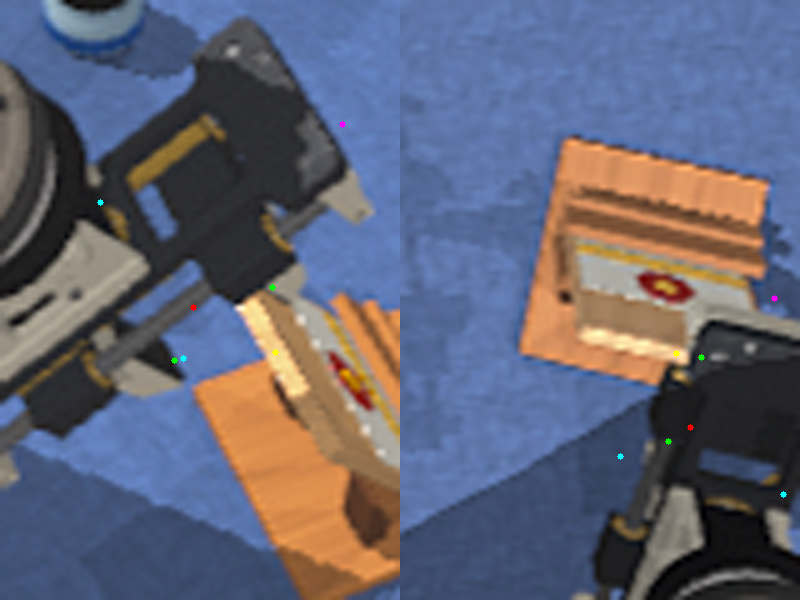

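The overlaid fingertip points (272,287) and (174,360) fall on the light fingertips in the side view. The tool pose therefore agrees with the picture, and the body's offset in the top view is parallax. Descending to grip.

>>> {"name": "servo_tool", "arguments": {"increments": [[0,0,0.138,0,0,0],[0,0,0.138,0,0,0],[0,0,0.138,0,0,0],[0,0,0.138,0,0,0],[0,0,0.138,0,0,0],[0,0,0.138,0,0,0],[0,0,0.138,0,0,0],[0,0,0.138,0,0,0],[0,0,0,0,0,0]]}}

```text
clock: 5.78
ee_pos: [0.4549, -0.265, 0.1136]
tcp_rot: [2.036, 1.654, 0.515]
wrist_force: [-0.3, -0.2, 0.1]
finger_gap: 0.0504
gripper_force: 0.0
```

```bash
python3 - <<'E'
from plan import *
p,Rt=state();print('top in tool',Rt.inv().apply(TOP-p).round(4))
E
```

```text
t 5.78 p [ 0.4549 -0.265   0.1136] ty [ 0.805 -0.168  0.569] tz [ 0.557 -0.118 -0.822] F [-0.3 -0.2  0.1] M [ 0.03  0.37 -0.03] gap 0.0504 q [-0.88  0.38  2.16  1.3   0.37 -1.86]
top in tool [-0.0011  0.0006 -0.0133]
```

>>> {"name": "servo_tool", "arguments": {"increments": [[0,0,0,0,0,0],[0,0,0,0,0,0],[0,0,0,0,0,0],[0,0,0,0,0,0],[0,0,0,0,0,0],[0,0,0,0,0,0]], "grip": -1, "grip_force": 20}}

```text
clock: 6.52
ee_pos: [0.4547, -0.2653, 0.1141]
tcp_rot: [2.035, 1.653, 0.514]
wrist_force: [-1.9, 1.1, 2.2]
finger_gap: 0.0089
gripper_force: 20.0
```

>>> {"name": "servo_tool", "arguments": {"increments": [[0,0,-0.1,0,0,0],[0,0,-0.15,0,0,0],[0,0,-0.2,0,0,0],[0,0,-0.2,0,0,0],[0,0,-0.2,0,0,0],[0,0,-0.2,0,0,0],[0,0,-0.2,0,0,0],[0,0,-0.2,0,0,0],[0,0,0,0,0,0]]}}

```text
clock: 7.65
ee_pos: [0.394, -0.2524, 0.2039]
tcp_rot: [2.035, 1.652, 0.514]
wrist_force: [0.1, -0.8, -1.4]
finger_gap: 0.0086
gripper_force: 20.0
```

```bash
python3 - <<'E'
from plan import *
p,Rt=state()
W=np.array([.43,-.20,.30]);rows(p,Rt,W,frame(-.2),8)
W1=np.array([.49,0,.30]);rows(W,frame(-.2),W1,frame(0),6)
rows(W1,frame(0),[.4966,.286,.25],frame(.0),10)
E
```

```text
t 7.65 p [ 0.394  -0.2524  0.2039] ty [ 0.804 -0.167  0.57 ] tz [ 0.558 -0.12  -0.821] F [ 0.1 -0.8 -1.4] M [-0.05  0.5  -0.01] gap 0.0086 q [-1.    0.1   2.18  0.84  0.57 -1.45]
8 rows [0.097, 0.094, -0.139, 0.038, 0.0, -0.0] mm 14.6 deg 4.3
6 rows [0.458, 0.081, -0.0, 0.0, 0.0, -0.017] mm 34.9 deg 1.9
10 rows [0.381, 0.009, 0.067, 0.0, 0.0, 0.0] mm 29.0 deg 0.0
```

>>> {"name": "servo_tool", "arguments": {"increments": [[0.097,0.094,-0.139,0.038,0,0],[0.097,0.094,-0.139,0.038,0,0],[0.097,0.094,-0.139,0.038,0,0],[0.097,0.094,-0.139,0.038,0,0],[0.097,0.094,-0.139,0.038,0,0],[0.097,0.094,-0.139,0.038,0,0],[0.097,0.094,-0.139,0.038,0,0],[0.097,0.094,-0.139,0.038,0,0]]}}

```text
clock: 8.65
ee_pos: [0.4313, -0.1995, 0.2987]
tcp_rot: [-2.436, -1.979, 0.006]
wrist_force: [0.5, -0.6, -1.5]
finger_gap: 0.0089
gripper_force: 20.0
```

>>> {"name": "servo_tool", "arguments": {"increments": [[0.458,0.081,0,0,0,-0.017],[0.458,0.081,0,0,0,-0.017],[0.458,0.081,0,0,0,-0.017],[0.458,0.081,0,0,0,-0.017],[0.458,0.081,0,0,0,-0.017],[0.458,0.081,0,0,0,-0.017],[0,0,0,0,0,0]]}}

```text
clock: 9.52
ee_pos: [0.4921, 0.0019, 0.2976]
tcp_rot: [-2.218, -2.221, 0.004]
wrist_force: [0.7, 0.2, -1.1]
finger_gap: 0.0087
gripper_force: 20.0
```

```bash
python3 - <<'E'
from plan import *
p,Rt=state()
rows(p,Rt,[.4966,.286,.25],frame(.0),10)
E
```

```text
t 9.53 p [0.4921 0.0019 0.2976] ty [ 1.     0.001 -0.004] tz [-0.004 -0.    -1.   ] F [ 0.7  0.2 -1.1] M [-0.13  0.04 -0.01] gap 0.0087 q [-0.15  0.25  1.53 -0.    1.37 -0.15]
10 rows [0.379, 0.006, 0.063, -0.0, 0.0, 0.0] mm 28.8 deg 0.0
```

>>> {"name": "servo_tool", "arguments": {"increments": [[0.379,0.006,0.063,0,0,0],[0.379,0.006,0.063,0,0,0],[0.379,0.006,0.063,0,0,0],[0.379,0.006,0.063,0,0,0],[0.379,0.006,0.063,0,0,0],[0.379,0.006,0.063,0,0,0],[0.379,0.006,0.063,0,0,0],[0.379,0.006,0.063,0,0,0],[0.379,0.006,0.063,0,0,0],[0.379,0.006,0.063,0,0,0],[0,0,0,0,0,0],[0,0,0,0,0,0]]}}

```text
clock: 11.02
ee_pos: [0.4972, 0.2829, 0.2503]
tcp_rot: [-2.225, -2.217, 0.006]
wrist_force: [0.8, -0.3, -0.7]
finger_gap: 0.0087
gripper_force: 20.0
```

```bash
python3 - <<'E'
from plan import *
p,Rt=state();a=[]
m=Rt.as_matrix()
# plaque in hand: tool y = plaque x, tool x = plaque y, z = -plaque z
def pl(x,y,z): return p+Rt.apply([y-.001,x,.107-z])
for n in('side','top'):
    s=r.snapshot(n)
    u,v=proj(s,[.4966,.286,.1])[0].round().astype(int)-[40,60];v=max(v,0)
    im=cv2.resize(s['pixels'][v:v+120,u:u+80],(400,600),interpolation=cv2.INTER_CUBIC)
    def line(A,B,c):
        q=[tuple(int(i) for i in ((proj(s,P)[0]-[u,v]+.5)*5-.5).round()) for P in(A,B)];cv2.line(im,*q,c,1)
    for z in(0,.12):
      for x in(.0045,-.0045): line(pl(x,.05,z),pl(x,-.05,z),(0,255,0))
    for y in(.05,-.05):line(pl(.0045,y,0),pl(.0045,y,.12),(0,255,0))
    # predicted fence +x top edge and lip -x top edge
    for dx,z,c in((-.0062,.085,(0,0,255)),(.0062,.048,(255,0,255))):
        line(np.array([.4966+dx,.341,z]),np.array([.4966+dx,.231,z]),c)
    a.append(im)
cv2.imwrite('pics/over.png',np.hstack(a))
E
```

```text
t 11.03 p [0.4972 0.2829 0.2503] ty [ 1.    -0.003 -0.003] tz [-0.003 -0.003 -1.   ] F [ 0.8 -0.3 -0.7] M [-0.13 -0.    0.1 ] gap 0.0087 q [ 0.38  0.43  1.39 -0.    1.32  0.39]
```

View pics/over.png

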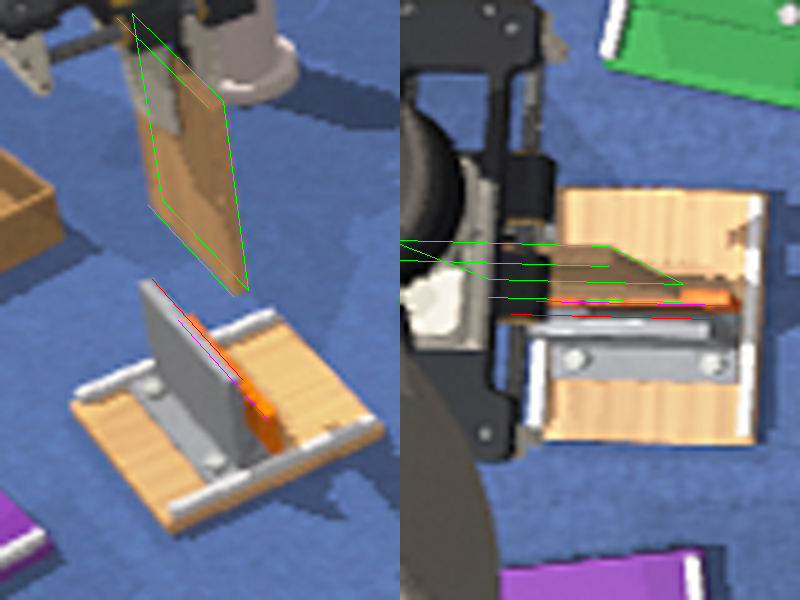

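The plaque matches its predicted outline: its bottom edge runs from (150,205) to (237,295) in the side view. The fence edge in the crop matches the red prediction too. I'll go down beside the fence, above the lip, with a 4 mm bias in +x, then feel for the fence.

>>> {"name": "servo_tool", "arguments": {"increments": [[0.027,0.02,0.1,0,0,0],[0.027,0.02,0.15,0,0,0],[0,0,0.2,0,0,0],[0,0,0.2,0,0,0],[0,0,0.2,0,0,0],[0,0,0.15,0,0,0],[0,0,0.1,0,0,0],[0,0,0,0,0,0],[0,0,0,0,0,0],[0,0,0,0,0,0]]}}

```text
clock: 12.38
ee_pos: [0.5002, 0.2877, 0.1689]
tcp_rot: [2.225, 2.218, -0.003]
wrist_force: [-0.6, 0.2, -0.3]
finger_gap: 0.0089
gripper_force: 20.0
```

```bash
python3 - <<'E'
from plan import *
p,Rt=state()
rows(p,Rt,[.5005,.287,.167],frame(.0015),3)
E
```

```text
t 12.38 p [0.5002 0.2877 0.1689] ty [ 1.    -0.003 -0.001] tz [-0.001 -0.002 -1.   ] F [-0.6  0.2 -0.3] M [-0.06  0.07 -0.01] gap 0.0089 q [ 0.39  0.51  1.49 -0.    1.14  0.39]
3 rows [-0.003, 0.001, 0.009, -0.0, 0.0, -0.001] mm 0.7 deg 0.1
```

>>> {"name": "servo_tool", "arguments": {"increments": [[0,-0.01,0,0,0,0],[0,-0.01,0,0,0,0],[0,-0.01,0,0,0,0],[0,-0.01,0,0,0,0],[0,0,0,0,0,0]]}}

```text
clock: 13.0
ee_pos: [0.4969, 0.2876, 0.1684]
tcp_rot: [-2.225, -2.218, 0.005]
wrist_force: [0.4, -0.0, -1.1]
finger_gap: 0.0086
gripper_force: 20.0
```

>>> {"name": "servo_tool", "arguments": {"increments": [[0,-0.007,0,0,0,0],[0,-0.007,0,0,0,0],[0,0,0,0,0,0]]}}

```text
clock: 13.38
ee_pos: [0.4958, 0.2876, 0.1684]
tcp_rot: [-2.225, -2.218, 0.005]
wrist_force: [-1.0, 0.2, -1.2]
finger_gap: 0.0089
gripper_force: 20.0
```

>>> {"name": "servo_tool", "arguments": {"increments": [[0,-0.007,0,0,0,0],[0,0,0,0,0,0]]}}

```text
clock: 13.62
ee_pos: [0.4953, 0.2876, 0.1684]
tcp_rot: [-2.225, -2.218, 0.005]
wrist_force: [-0.1, -0.1, -1.0]
finger_gap: 0.0089
gripper_force: 20.0
```

>>> {"name": "servo_tool", "arguments": {"increments": [[0,-0.007,0,0,0,0],[0,-0.007,0,0,0,0],[0,0,0,0,0,0]]}}

```text
clock: 14.0
ee_pos: [0.4943, 0.2876, 0.1684]
tcp_rot: [-2.225, -2.218, 0.005]
wrist_force: [0.8, -0.3, -1.8]
finger_gap: 0.0089
gripper_force: 20.0
```

>>> {"name": "servo_tool", "arguments": {"increments": [[0,-0.007,0,0,0,0],[0,0,0,0,0,0]]}}

```text
clock: 14.25
ee_pos: [0.4938, 0.2875, 0.1684]
tcp_rot: [-2.225, -2.218, 0.005]
wrist_force: [-0.4, -0.4, -1.6]
finger_gap: 0.0086
gripper_force: 20.0
```

>>> {"name": "servo_tool", "arguments": {"increments": [[0,-0.007,0,0,0,0],[0,0,0,0,0,0]]}}

```text
clock: 14.5
ee_pos: [0.4935, 0.2876, 0.1684]
tcp_rot: [2.225, 2.218, -0.004]
wrist_force: [1.0, -0.2, -1.4]
finger_gap: 0.009
gripper_force: 20.0
```

>>> {"name": "servo_tool", "arguments": {"increments": [[0,-0.007,0,0,0,0],[0,0,0,0,0,0]]}}

```text
clock: 14.75
ee_pos: [0.4934, 0.2876, 0.1685]
tcp_rot: [2.225, 2.217, -0.003]
wrist_force: [2.9, 0.9, -4.7]
finger_gap: 0.0091
gripper_force: 20.0
```

```bash
python3 - <<'E'
from plan import *
state();a=[]
F=[]
for n in('side','top')*3:
    s=r.snapshot(n);x=r.read_state();F.append(np.r_[x['wrist_force'],x['moment']])
    if len(a)<2:
        u,v=proj(s,[.4966,.286,.08])[0].round().astype(int)-[30,45]
        a.append(cv2.resize(s['pixels'][v:v+90,u:u+60],(400,600),interpolation=cv2.INTER_CUBIC))
print(np.mean(F,0).round(2),np.std(F,0).round(2))
cv2.imwrite('pics/feel.png',np.hstack(a))
E
```

```text
t 14.75 p [0.4934 0.2876 0.1685] ty [ 1.    -0.003 -0.001] tz [-0.001 -0.002 -1.   ] F [ 2.9  0.9 -4.7] M [-0.13 -0.93 -0.09] gap 0.0091 q [ 0.39  0.5   1.51 -0.    1.13  0.4 ]
[ 4.52 -0.1  -3.92 -0.1  -1.14 -0.05] [0.49 0.3  0.47 0.02 0.07 0.02]
```

View pics/feel.png

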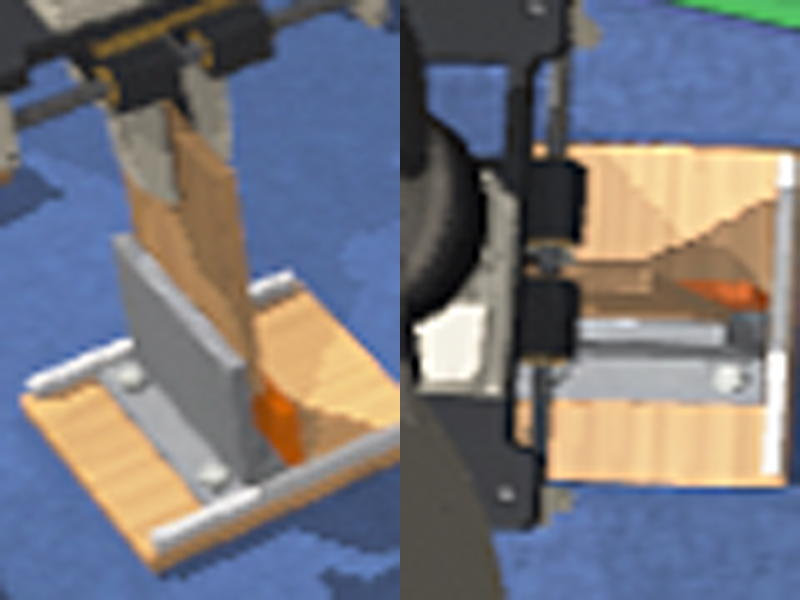

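The picture shows the plaque held upright behind the fence, with its face against it (side view about (180,250)) and the orange lip at (275,420). The force of about 4.5 N began near x = 0.4937, so the slot middle is at about 0.4955. I'll back off to the middle and descend gently.

>>> {"name": "servo_tool", "arguments": {"increments": [[0,0.035,0,0,0,0],[0,0,0,0,0,0],[0,0,0.04,0,0,0],[0,0,0.04,0,0,0],[0,0,0.04,0,0,0],[0,0,0.04,0,0,0],[0,0,0,0,0,0]]}}

```text
clock: 15.92
ee_pos: [0.4951, 0.2875, 0.156]
tcp_rot: [-2.225, -2.217, 0.006]
wrist_force: [0.7, 0.2, -1.1]
finger_gap: 0.0088
gripper_force: 20.0
```

>>> {"name": "servo_tool", "arguments": {"increments": [[0,0,0.02,0,0,0],[0,0,0.02,0,0,0],[0,0,0.02,0,0,0],[0,0,0,0,0,0]]}}

```text
clock: 16.42
ee_pos: [0.4952, 0.2875, 0.1517]
tcp_rot: [-2.225, -2.218, 0.005]
wrist_force: [-0.1, 0.4, -1.7]
finger_gap: 0.0087
gripper_force: 20.0
```

>>> {"name": "servo_tool", "arguments": {"increments": [[0,0,0.02,0,0,0],[0,0,0.02,0,0,0],[0,0,0.02,0,0,0],[0,0,0.02,0,0,0],[0,0,0,0,0,0]]}}

```text
clock: 17.05
ee_pos: [0.4952, 0.2875, 0.1457]
tcp_rot: [-2.225, -2.218, 0.005]
wrist_force: [0.4, -0.0, -0.3]
finger_gap: 0.0089
gripper_force: 20.0
```

>>> {"name": "servo_tool", "arguments": {"increments": [[0,0,0.03,0,0,0],[0,0,0.03,0,0,0],[0,0,0.03,0,0,0],[0,0,0.03,0,0,0],[0,0,0,0,0,0]]}}

```text
clock: 17.68
ee_pos: [0.4952, 0.2875, 0.1366]
tcp_rot: [-2.225, -2.217, 0.005]
wrist_force: [0.1, 0.5, -1.0]
finger_gap: 0.0091
gripper_force: 20.0
```

Inside the slot with no contact force. Lowering gently to the floor.

>>> {"name": "servo_tool", "arguments": {"increments": [[0,0,0.02,0,0,0],[0,0,0.02,0,0,0],[0,0,0.02,0,0,0],[0,0,0,0,0,0]]}}

```text
clock: 18.18
ee_pos: [0.4952, 0.2875, 0.1322]
tcp_rot: [-2.225, -2.218, 0.005]
wrist_force: [-0.4, 0.3, -2.1]
finger_gap: 0.0092
gripper_force: 20.0
```

>>> {"name": "servo_tool", "arguments": {"increments": [[0,0,0.01,0,0,0],[0,0,0.01,0,0,0],[0,0,0,0,0,0]]}}

```text
clock: 18.55
ee_pos: [0.4952, 0.2875, 0.1308]
tcp_rot: [-2.225, -2.218, 0.005]
wrist_force: [-0.5, -0.3, -1.2]
finger_gap: 0.009
gripper_force: 20.0
```

>>> {"name": "servo_tool", "arguments": {"increments": [[0,0,0.01,0,0,0],[0,0,0.01,0,0,0],[0,0,0,0,0,0]]}}

```text
clock: 18.92
ee_pos: [0.4952, 0.2875, 0.1293]
tcp_rot: [-2.225, -2.218, 0.005]
wrist_force: [-0.2, 0.2, -1.0]
finger_gap: 0.0092
gripper_force: 20.0
```

>>> {"name": "servo_tool", "arguments": {"increments": [[0,0,0.01,0,0,0],[0,0,0,0,0,0]]}}

```text
clock: 19.18
ee_pos: [0.4953, 0.2875, 0.1289]
tcp_rot: [-2.225, -2.218, 0.004]
wrist_force: [-0.2, 0.6, 1.0]
finger_gap: 0.0092
gripper_force: 20.0
```

>>> {"name": "servo_tool", "arguments": {"increments": [[0,0,0.01,0,0,0],[0,0,0,0,0,0]]}}

```text
clock: 19.42
ee_pos: [0.4954, 0.2876, 0.1288]
tcp_rot: [2.225, 2.218, -0.003]
wrist_force: [-0.9, -0.3, 7.3]
finger_gap: 0.009
gripper_force: 20.0
```

>>> {"name": "servo_tool", "arguments": {"increments": [[0,0,0.007,0,0,0],[0,0,0,0,0,0]]}}

```text
clock: 19.68
ee_pos: [0.4954, 0.2877, 0.1288]
tcp_rot: [2.225, 2.218, -0.003]
wrist_force: [-2.7, -0.3, 9.5]
finger_gap: 0.0087
gripper_force: 20.0
```

Floor contact at TCP z = 0.1288, about 2 mm from prediction, with about 9 N. I'll ease the pressure, open and retreat.

>>> {"name": "servo_tool", "arguments": {"increments": [[0,0,-0.012,0,0,0],[0,0,0,0,0,0]]}}

```text
clock: 19.92
ee_pos: [0.4954, 0.2876, 0.1288]
tcp_rot: [2.225, 2.218, -0.003]
wrist_force: [-1.0, 1.4, 5.4]
finger_gap: 0.0093
gripper_force: 20.0
```

>>> {"name": "servo_tool", "arguments": {"increments": [[0,0,0,0,0,0],[0,0,0,0,0,0],[0,0,0,0,0,0],[0,0,0,0,0,0],[0,0,-0.1,0,0,0],[0,0,-0.2,0,0,0],[0,0,-0.3,0,0,0],[0,0,-0.3,0,0,0],[0,0,-0.3,0,0,0],[0,0,-0.3,0,0,0],[0,0,0,0,0,0],[0,0,0,0,0,0]], "grip": 0.1}}

```text
clock: 21.42
ee_pos: [0.4952, 0.2876, 0.2404]
tcp_rot: [-2.225, -2.218, 0.006]
wrist_force: [-0.1, -0.0, -0.0]
finger_gap: 0.0507
gripper_force: 0.0
```

>>> {"name": "servo_tool", "arguments": {"increments": [[0,-0.4,-0.2,0,0,0],[-0.4,-0.4,-0.2,0,0,0],[-0.4,0,0,0,0,0],[-0.4,0,0,0,0,0],[-0.4,0,0,0,0,0],[0,0,0,0,0,0],[0,0,0,0,0,0]]}}

```text
clock: 22.3
ee_pos: [0.4351, 0.1683, 0.2706]
tcp_rot: [-2.225, -2.217, 0.005]
wrist_force: [0.6, -0.4, -1.1]
finger_gap: 0.0507
gripper_force: 0.0
```

```bash
python3 - <<'E'
from plan import *
state();a=[]
for n in('side','top'):
    s=r.snapshot(n)
    u,v=proj(s,[.4966,.286,.08])[0].round().astype(int)-[40,50]
    im=cv2.resize(s['pixels'][v:v+100,u:u+80],(400,500),interpolation=cv2.INTER_CUBIC)
    for P in [(dx+.4955,.2865+dy,.02+z) for dx in(.0045,-.0045) for dy in(.05,-.05) for z in(0,.12)]:
        q=((proj(s,P)[0]-[u,v]+.5)*5-.5).round().astype(int);cv2.circle(im,tuple(int(i) for i in q),2,(0,255,0),-1)
    a.append(im)
    for k in('paint_jar','bottle','scraper'):print(n,k,[d['centre'] for d in r.recognise(s,k)][:1])
cv2.imwrite('pics/end.png',np.hstack(a))
E
```

```text
t 22.3 p [0.4351 0.1683 0.2706] ty [ 1.    -0.004 -0.003] tz [-0.003 -0.002 -1.   ] F [ 0.6 -0.4 -1.1] M [-0.11  0.06 -0.  ] gap 0.0507 q [ 0.21  0.22  1.64 -0.    1.28  0.21]
side paint_jar [[266.8, 187.2]]
side bottle [[323.7, 163.8]]
side scraper [[232.5, 206.8]]
top paint_jar [[251.9, 163.2]]
top bottle [[267.6, 106.1]]
top scraper [[252.4, 203.4]]
```

View pics/end.png

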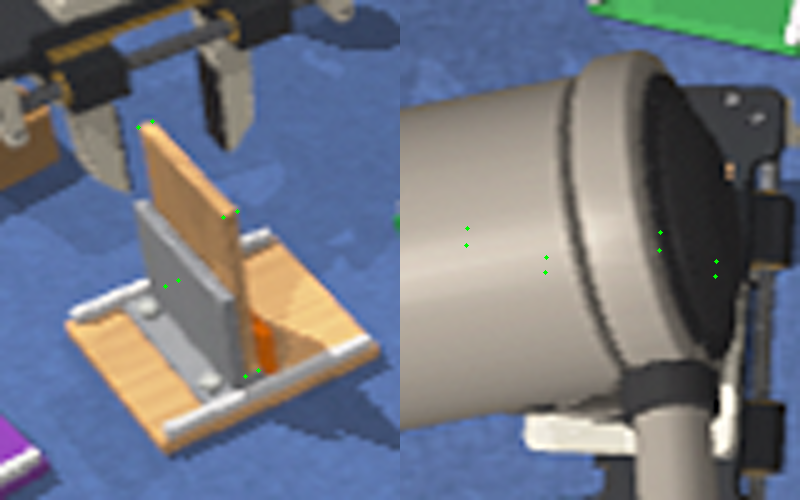

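The plaque stands upright between fence and lip, with its top edge from (143,125) to (232,215) on the predicted points for seated at floor height. The bystanders have not moved and the gripper touches nothing. Handing in.

```bash
python3 -c "
from plant import r
print(r.finish_job())"
```

```text
the job is handed in; nothing more can be done
None
```

The plaque is standing upright in the drying stand's slot, seated on the slot floor and roughly centred, and the job was handed in at about 22 s; the hand-in returned no verdict.

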